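# Brake the coasting rotor in line and lock it with the cross bar

### The job

The rotor on the test stand is still coasting. Slow it with a light touch of the fingertips so that it comes to rest with its cross slot in line with the two saddles of the stand (do not let it stop out of line); then take the long square bar from the grey board and lay it in both saddles and through the slot, level and centred, so that the rotor is locked. Leave the short bar and everything else where it is.

Things in the scene. Friction and masses are not known exactly. Their poses are not given: they have to be found in the camera images.
- stand: Fixed test stand; origin: centre of its underside, below the rotor axis, z up, x along the line of the two saddles. Aluminium base plate 262 (x) x 176 (y) x 12 mm on 14 mm feet, with two dark steel saddle posts at x = +104 and -104 mm, each 20 (x) x 44 (y) mm, tops 90 mm above the origin.
- saddle_a (a point): Middle of the notch floor of the saddle post at the stand's x = +104 mm, 74 mm above the stand's origin. The notch runs along the stand's x, 15 mm wide, straight for 7 mm above its floor, then flaring to 28 mm wide at the top, 16 mm above its floor.
- saddle_b (a point): The same point of the other post, at the stand's x = -104 mm; the same notch.
- rotor: Steel rotor, about 3.3 kg, moment of inertia about 0.015 kg m2, turning freely on the stand's upright axis: a flat-floored bowl inside a thick ring (inner radius 60, outer 82 mm). Origin on the axis, 44 mm above the stand's origin; x along its cross slot. Ring top 44 mm above this origin. The ring's outside is smooth. Its bearing must not be pressed harder than 60 N.
- bowl (a point): Centre of the bowl floor on the rotor's axis, 52 mm above the stand's origin. The floor is flat and smooth from 11 to 60 mm radius (friction about 0.6 with fingertips): a place to brake. A nut of 11 mm radius stands 12 mm high at its centre.
- slot_a (a point): Middle of the floor of one end of the cross slot, 71 mm from the axis, 30 mm above the rotor's origin (level with the saddle floors). The slot cuts the ring here and at the opposite side: 16 mm wide, straight for 6 mm above its floor, flaring to 34 mm wide at the ring top, 14 mm above its floor. A half turn gives the same slot.
- rotor_spin (a joint): Rotor angle on the stand, rad, growing anticlockwise from above and counting turns; slot in line with the saddles at every multiple of pi. A spring starter under the rotor flings it off before or in the first second, to about 3 to 5.5 rad/s; then it coasts freely, slowing by only about 0.07 rad/s2 plus 3 percent a second. Stopped by touch, it stays where it is.
- board: Fixed grey board 290 (x) x 250 (y) mm, 8 mm thick on 14 mm feet; origin below its middle at the worktop, its upper face 22 mm above that. The two bars, the pin, the bottle and the carton are on it. One of the places left and right holds the board, the other the stand.
- long_bar: The locking bar: square steel bar 260 x 12 x 12 mm, 0.28 kg, lying along its x axis; origin at the centre of its underside. A little hole near each end.
- short_bar: Square steel bar of the same section, only 150 mm long; not to be used. Origin at the centre of its underside, along x.
- alu_pin: Turned aluminium pin, 24 mm across, 46 mm high, standing between the two bars; origin under its centre.
- oil_bottle: Oil bottle, 42 mm across, 126 mm high, standing on the board; origin under its centre.
- screw_box: Small carton 45 (x) x 64 (y) x 41 mm on the board; origin under its centre.
- flange: Turned aluminium flange 64 mm across, 27 mm high, behind the stand; origin under its centre.
- spanner: Combination spanner 29 (x) x 164 (y) x 6 mm lying behind the stand; origin under its centre.

How it is judged (in metres and radians):
On the way:
1. the rotor has been brought to rest with its slot in line with the saddles (within 7 degrees), before the bar touches it (value of joint rotor_spin above 1 rad and velocity of joint rotor_spin between -0.05 and 0.05 rad/s and angle between the x axis of rotor and the x axis of stand, either way round below 0.12 rad and contact force between long_bar and rotor below 0.05 N), for 0.3 s.
At the end, for the whole second after the job is handed in: The long bar rests at rest on both saddle floors (height within 3 mm), along the saddle line and level (0.04 rad), its middle within 15 mm of the stand's middle along the bar and 4 mm across; the rotor is still, its slot in line within 0.1 rad, the bar through it (z of long_bar in the frame of stand between 0.071 and 0.077 m and x of long_bar in the frame of stand between -0.015 and 0.015 m and y of long_bar in the frame of stand between -0.004 and 0.004 m and angle between the x axis of long_bar and the x axis of stand, either way round below 0.04 rad and angle between the x axis of rotor and the x axis of stand, either way round below 0.1 rad and linear speed of long_bar below 0.02 m/s and velocity of joint rotor_spin between -0.05 and 0.05 rad/s); the robot touches nothing.
It fails at once if after it was flung off, the rotor came to a stop more than 20 degrees out of line (value of joint rotor_spin above 1 rad and velocity of joint rotor_spin between -0.03 and 0.03 rad/s and angle between the x axis of rotor and the x axis of stand, either way round above 0.35 rad).
It fails at once if the rotor was pressed with more than 60 N (contact force between any of the fingers, the arm and rotor above 60 N).
It fails at once if a bystander was moved by more than 30 mm or tipped (distance of any of short_bar, alu_pin, oil_bottle, screw_box, flange, spanner from where it was at the start of the episode above 0.03 m or angle between any of alu_pin, oil_bottle's own z axis and vertical above 0.5 rad).
It also fails if it takes over 59 s, if anything falls off the work surface, if the arm or the gripper's body presses on something with over 40 N, if the wrist force passes 120 N, or if a joint passes its speed limit or range.

### The arm

A 6-joint arm with a two-finger parallel gripper is mounted at the origin on a cart in front of the work surface, level with it; the furniture and walls round the work are solid. World frame = base frame: x ahead of the robot, y to its left, z up, the work surface at z = 0. Lengths are in mm, angles in rad, forces in N, time in s.
With the tool pointing down it reaches from about 350 to 975 mm from the base axis. Payload 7.1 kg.
Tool frame: the origin (TCP) lies at the very end of the fingers, on their centre line; the grasp point (between the pads) lies ctrl.hold_point_z behind it (ctrl.hold_point_z is the distance from the TCP to the grasp point, in mm); z points along the fingers, y is the line along which they close (so a half turn about z gives the same grasp; the last joint's range is limited). The gripper opens to 88 mm and grips with 3 to 60 N. Pads are 20 mm wide; open, the fingers measure 115 mm over their backs; the gripper's body (75 mm by 178 mm) begins 61 mm behind the grasp point.
Start: joints at [-1.246, 0.423, 1.63, -0, 1.089, -0.019], TCP at [210.684, -588.402, 222.675] pointing down, gripper open.
Joint ranges: [-3, 3], [-0.9, 2.11], [0.09, 2.58], [-1.31, 4.45], [0.11, 2.69], [-2.54, 2.54]. Speed limits (rad/s): [2.39, 2.39, 3.01, 3.14, 3.14, 3.14].

### API

Orientations are given as a rotation vector (axis times angle).
In Python, from workcell import ctrl gives the robot as it stands. The module is installed in compiled form; this text tells all that it offers.
- The arm moves only by the shell command python3 -m creep 'ROWS'. ROWS is JSON, a list of rows, each an object with "translation": the shift along the tool's x, y, z in mm, a list of three; "angular": the turn, a rotation vector about the tool's x, y, z in rad, a list of three; "jaw": the opening, from 0 (shut) to 1 (fully open). A call has exactly 8 rows; each row is the pose to reach, as a shift and turn from the pose commanded when the call began, along the tool's axes at that moment; what a row does not reach only later rows make up. A row lasts 1/8 s, in which the tool goes at most 62.5 mm and 10.7 degrees, less where a joint would pass 70% of its speed; a pose out of reach is approached as far as the arm can. A call with a gripper value outside its range is refused whole. The fingers move at their own pace and stop on an object; the grip force is fixed at half the most. Time passes only in rows, so rows that repeat a pose let the fingers close, or fill a call up. It gives the time, the measured TCP pose, the force, the opening and the grip force at its end, in the units of the state.
- ctrl.get_obs(): the state, without advancing time (a new reading comes with each control period).
- ctrl.get_image(name): name is "side" or "top"; returns the picture (420x560x3 uint8, red, green, blue); there is no depth.
- ctrl.camera_info(name): a dict with "camera_matrix" (3x3 intrinsics, pixels), "distortion" ([k1, k2, p1, p2, k3] as OpenCV has them; the pictures are not rectified), "world_from_camera" (4x4, takes a point from camera to world coordinates). Camera axes: x right, y up, looking along -z (the intrinsics and any distortion apply to the point x, -y, -z); pixel columns grow to the right and rows downward; lengths in mm; the calibration is good to about 2 mm. A picture is of the moment at which its call begins. camera_info takes no time and is no camera call.
- ctrl.close_job(): hands the job in; it is judged then, once.
Trained networks look in the newest picture that a camera, given by its name, has taken for a name from the list of things; names that differ only in an ending like _2 or _b are one class to them, and where a whole thing is asked for, a point or a joint stands for the part that bears it (a point fixed in the world has none). Each returns a list of dicts, best first, with "score" (0 to 1); they miss things now and then, are a little off and sometimes report something else, mostly with a low value. They report only what shows in the picture. A call takes as long as a camera call.
- ctrl.look_for(camera, label): "rect" ([left, top, right, bottom] in pixels, round what is visible of it).
The state is a dict: "t": time; "qpos": joint angles; "qvel": joint speeds; "joint_torque": joint torques, N m; "ee_pos": TCP position; "orientation": TCP orientation; "ft_force": force on the tool from outside, world axes, zero at the start; "moment": the same for the moment, N m; "width": finger opening in mm; "grasp_force": force on a finger pad.
Only numpy, scipy, OpenCV 4.12 (cv2) and the standard library are available. Lean on these libraries where they do the work, as an engineer would, in place of code of your own. Each camera call takes 0.05 s, during which the arm holds its last target. There are 200 camera calls.

## Working session

There is one attempt and no reset: what is moved stays moved. The work goes in short steps, Python scripts to look and compute and a shell command to move; the robot and the scene stay as the last step left them, time stands still between calls to the robot, and variables do not carry over. Pictures are saved under pics/ and viewed, at most 12 in all, crops included, and the job is handed in when it is done.

```bash
mkdir -p pics
cat > h.py <<'E'
import numpy as np, cv2
from workcell import ctrl
def ray(cam,uv):
    i=ctrl.camera_info(cam); K=np.array(i["camera_matrix"]);D=np.array(i["distortion"]);T=np.array(i["world_from_camera"])
    p=cv2.undistortPoints(np.array(uv,float).reshape(-1,1,2),K,D).reshape(-1,2)
    d=np.c_[p[:,0],-p[:,1],-np.ones(len(p))]@T[:3,:3].T
    return T[:3,3],d
def onplane(cam,uv,z):
    o,d=ray(cam,uv); return o+d*((z-o[2])/d[:,2])[:,None]
def proj(cam,P):
    i=ctrl.camera_info(cam); K=np.array(i["camera_matrix"]);D=np.array(i["distortion"]);T=np.array(i["world_from_camera"])
    c=(np.array(P,float).reshape(-1,3)-T[:3,3])@T[:3,:3]
    c=c*[1,-1,-1]
    return cv2.projectPoints(c,np.zeros(3),np.zeros(3),K,D)[0].reshape(-1,2)
def snap(cam,n):
    im=ctrl.get_image(cam); cv2.imwrite(f'pics/{n}.png',im[:,:,::-1]); return im
E
python3 - <<'E'
from h import *
o=ctrl.get_obs(); print({k:np.round(v,3) for k,v in o.items()}, ctrl.hold_point_z)
a=snap('top','top0'); b=snap('side','side0')
cv2.imwrite('pics/t0.png',a[:,:,::-1])
for c in('top','side'): 
    i=ctrl.camera_info(c); print(np.round(i['world_from_camera'],3).tolist(),np.round(i['camera_matrix'],1).tolist())
for n in ['stand','rotor','board','long_bar','slot_a']:
    for r in ctrl.look_for('top',n)[:3]: print(n,np.round(r['rect'],1),round(r['score'],2))
E
```

```text
{'t': np.float64(0.0), 'qpos': array([-1.246,  0.424,  1.631, -0.   ,  1.089, -0.019]), 'qvel': array([ 0.001, -0.001, -0.   , -0.   ,  0.   ,  0.001]), 'joint_torque': array([ 1.0000e-03, -5.4461e+01, -2.7367e+01,  6.4000e-02,  2.3000e-02,
       -0.0000e+00]), 'ee_pos': array([ 210.508, -587.897,  221.919]), 'orientation': array([-3.094, -0.537,  0.   ]), 'ft_force': array([-0.367,  0.566,  0.491]), 'moment': array([ 0.016, -0.063,  0.025]), 'grasp_force': np.float64(0.0), 'width': np.float64(87.696)} 18.700000000000003
[[0.02, 0.994, -0.108, 444.309], [-1.0, 0.022, 0.021, 171.223], [0.023, 0.108, 0.994, 1095.477], [0.0, 0.0, 0.0, 1.0]] [[431.6, 0.0, 277.7], [0.0, 431.6, 216.4], [0.0, 0.0, 1.0]]
[[0.985, 0.087, -0.148, 391.087], [-0.172, 0.555, -0.814, -552.955], [0.012, 0.828, 0.561, 576.758], [0.0, 0.0, 0.0, 1.0]] [[385.3, 0.0, 281.1], [0.0, 385.3, 213.3], [0.0, 0.0, 1.0]]
stand [145.3 200.6 254.1 271.7] 0.73
rotor [159.3 196.9 231.3 269.1] 0.93
board [299.4 190.9 417.4 293.6] 0.69
long_bar [317.2 219.2 421.  234.3] 0.8
slot_a [159.4 196.2 233.4 271.9] 0.64
```

View pics/top0.png

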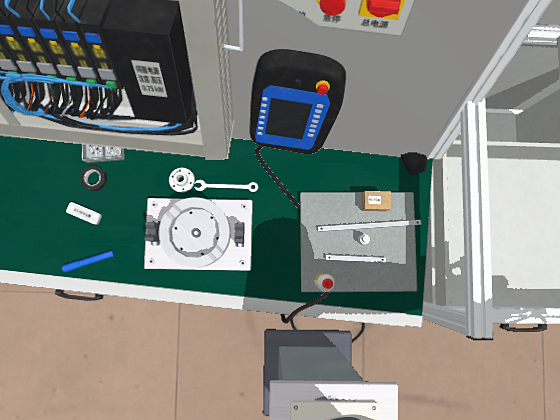

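View pics/side0.png

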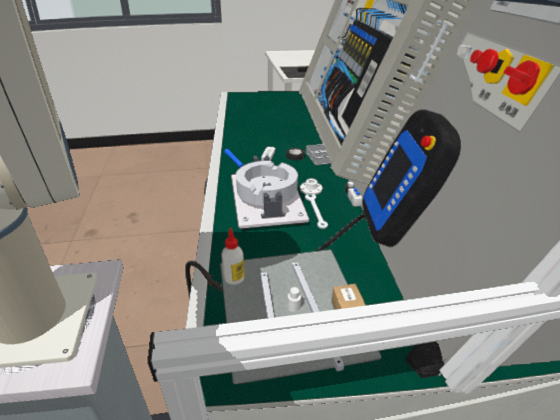

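The top view shows the stand with the rotor at about (197,234), saddles left and right of it. The board is at the right with the long bar running (318,229)–(420,222), the pin at (363,239), the short bar at (327–385,259) and the bottle at (326,283). The side view agrees. Next I'll zoom in to get precise points.

Run:
```python
from h import *
a=cv2.imread('pics/top0.png')
A=cv2.resize(a[185:285,135:265],None,fx=5,fy=5,interpolation=cv2.INTER_CUBIC)
B=cv2.resize(a[185:235,295:430],None,fx=5,fy=5,interpolation=cv2.INTER_CUBIC)
cv2.imwrite('pics/cs.png',A);cv2.imwrite('pics/cb.png',cv2.resize(a[185:300,295:430],None,fx=5,fy=5,interpolation=cv2.INTER_CUBIC))
print(onplane('top',[[318,229],[420,222]],34), onplane('top',[[146,199],[253,201],[146,269],[252,270]],26),onplane('top',[[195.5,233]],88))
```

```text
[[ 530.77210186   48.41028655   34.        ]
 [ 553.71028913 -207.45284218   34.        ]] [[597.14049153 478.01896903  26.        ]
 [598.11532208 211.03326986  26.        ]
 [423.8198704  469.09083749  26.        ]
 [426.84722343 209.10118261  26.        ]] [[510.83523868 340.75884369  88.        ]]
```

View pics/cs.png

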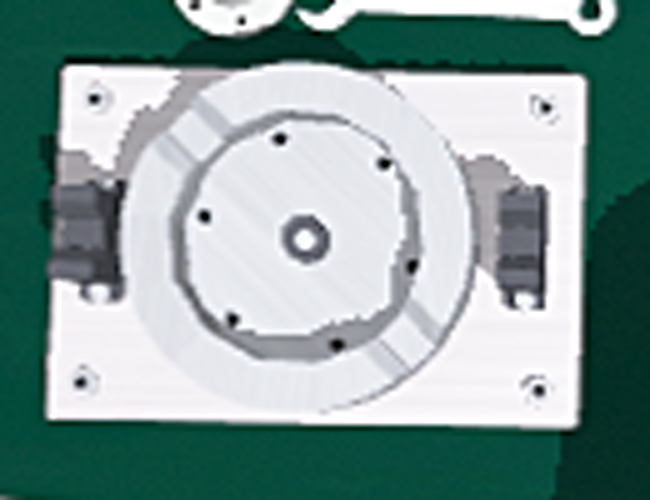

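View pics/cb.png

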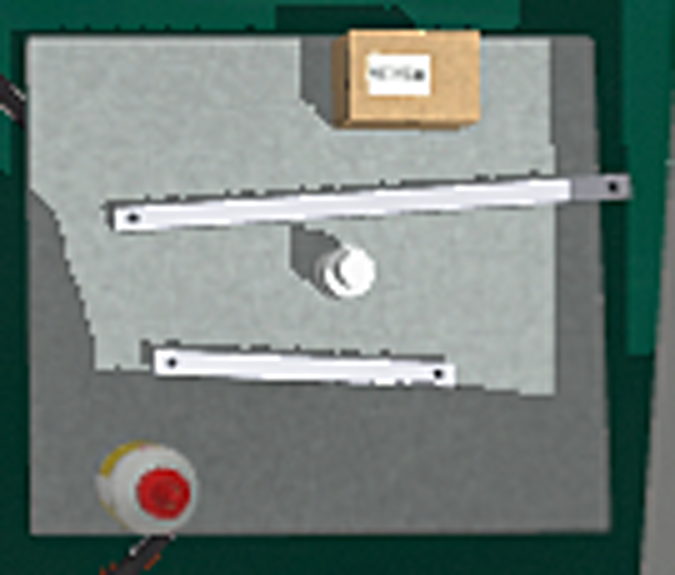

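The stand crop shows the plate corners at (62,66), (588,74), (48,419) and (580,427), the nut at (306,238), and the slot along the (195,130)–(405,335) diagonal. In the board crop the long bar's ends are at (112,219) and (630,187). Its middle is clear on both sides, with the pin about 35 mm away.

```bash
cat >> h.py <<'E'
from scipy.spatial.transform import Rotation as R
E
python3 - <<'E'
from h import *
from scipy.optimize import least_squares
f=lambda c,ox:(np.array(c,float)+.5)/5-.5+np.array([ox,185])
cor=f([[62,66],[588,74],[580,427],[48,419]],135)
# stand x toward image-left or right ambiguous; stand frame: x->world approx +y
def P(p,L):
    c,s=np.cos(p[2]),np.sin(p[2]); return np.array(L,float)@np.array([[c,s,0],[-s,c,0],[0,0,1]])+[p[0],p[1],0]
L=[[131,-88,26],[-131,-88,26],[-131,88,26],[131,88,26]]  # image: left-top = +y(world), +x(world)
# x_stand=+world y, y_stand=-world x
r=least_squares(lambda p:(proj('top',P(p,L))-cor).ravel(),[511,341,1.57])
print('stand',r.x,np.round(r.fun,2))
p=r.x
print('nut pred',(proj('top',P(p,[[0,0,64]]))-[135,185]+.5)*5-.5,'ring extremes', (proj('top',P(p,[[82,0,88],[-82,0,88],[0,82,88],[0,-82,88],[104,0,90],[-104,0,90]]))-[135,185]+.5)*5-.5)
for z,px in[(64,[306,238])]: print('nut world',onplane('top',f([px],135),64))
b=onplane('top',f([[112,219],[630,187]],295),34); print('bar',b,b.mean(0),np.linalg.norm(b[0]-b[1]),np.arctan2(*(b[0]-b[1])[[1,0]]))
print(onplane('top',f([[350,271]],295),68))
s=cv2.imread('pics/side0.png')
print('side pred', proj('side',P(p,[[0,0,64],[104,0,90],[-104,0,90]])), proj('side',b), proj('side',[[*b.mean(0)[:2],34]]))
o=ctrl.get_obs();print(np.round(R.from_rotvec(o['orientation']).as_matrix(),3))
E
```

```text
stand [513.5873568  343.73409956   1.57778666] [ 0.14 -0.18 -0.08 -0.16  0.17  0.12 -0.23  0.2 ]
nut pred [[306.82544742 239.60906716]] ring extremes [[122.44760027 233.34196922]
 [474.26650326 238.56248819]
 [292.617802   412.81216034]
 [304.19579216  62.09308574]
 [ 74.12802598 232.31147383]
 [521.14705555 238.94567524]]
nut world [[514.34820657 344.15805056  64.        ]]
bar [[ 532.207311     50.90517512   34.        ]
 [ 553.74316316 -208.97792586   34.        ]] [542.97523708 -79.03637537  34.        ] 260.77388500430374 1.653474879264898
[[506.8190697  -59.95720919  68.        ]]
side pred [[266.5670281  182.16286923]
 [261.15690965 156.64416259]
 [272.77631138 193.70513268]] [[294.80980189 261.27942045]
 [340.34110993 365.73588465]] [[314.44374799 306.35087953]]
[[ 0.941  0.337 -0.   ]
 [ 0.337 -0.941  0.   ]
 [-0.    -0.    -1.   ]]
```

Run:
```python
from h import *
def tri(a,b):
    o1,d1=ray('top',[a]);o2,d2=ray('side',[b]);d1=d1[0];d2=d2[0]
    t=np.linalg.lstsq(np.c_[d1,-d2],o2-o1,rcond=None)[0]
    p,q=o1+t[0]*d1,o2+t[1]*d2; return np.round((p+q)/2),round(np.linalg.norm(p-q))
for a in [(482,338),(468,338),(490,338),(482,328)]:
  for b in [(152,335),(200,345),(175,370)]: print(a,b,tri(a,b))
print(proj('top',[[210,-588,222],[0,0,300]]),proj('side',[[210,-588,222],[0,0,0],[0,0,300]]))
s=cv2.imread('pics/side0.png')
cv2.imwrite('pics/sidecrop.png',cv2.resize(s[240:420,120:560],None,fx=1.8,fy=1.8))
t=cv2.imread('pics/top0.png')
A=cv2.resize(t[60:380,400:560],None,fx=1.8,fy=1.8)
cv2.imwrite('pics/f.png',np.vstack([cv2.copyMakeBorder(cv2.resize(s[250:420,130:560],None,fx=1.2,fy=1.2),0,0,0,0,0),]) )
c1=cv2.resize(s[240:420,120:450],(495,270));c2=cv2.resize(t[60:380,400:560],(290,580))
m=np.zeros((580,790,3),np.uint8);m[:270,:495]=c1;m[:,500:]=c2;cv2.imwrite('pics/f.png',m)
```

```text
(482, 338) (152, 335) (array([ 302., -262.,  228.]), 1)
(482, 338) (200, 345) (array([ 326., -268.,  214.]), 51)
(482, 338) (175, 370) (array([ 308., -281.,  188.]), 25)
(468, 338) (152, 335) (array([ 297., -244.,  206.]), 3)
(468, 338) (200, 345) (array([ 323., -250.,  191.]), 53)
(468, 338) (175, 370) (array([ 304., -263.,  162.]), 24)
(490, 338) (152, 335) (array([ 304., -272.,  241.]), 0)
(490, 338) (200, 345) (array([ 328., -278.,  227.]), 51)
(490, 338) (175, 370) (array([ 311., -291.,  202.]), 25)
(482, 328) (152, 335) (array([ 312., -264.,  230.]), 21)
(482, 328) (200, 345) (array([ 336., -269.,  213.]), 32)
(482, 328) (175, 370) (array([ 319., -282.,  188.]), 4)
[[634.05316619 383.32649468]
 [359.17801017 517.26189953]] [[ 42.18353028 658.18560328]
 [ 29.53417064 318.93720342]
 [-39.43185845 184.24497854]]
```

View pics/f.png

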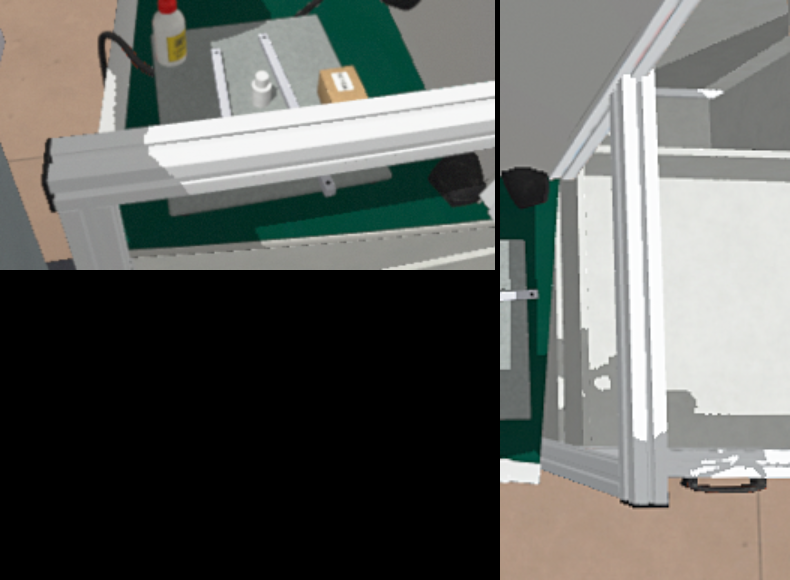

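The beam end (cap at side (153,335), top (480,338)) triangulates to about (302,-260) with its top at z≈235. I'll lift well above that before sweeping left.

```bash
python3 -m creep '[{"translation":[0,0,-60],"angular":[0,0,0],"jaw":0},{"translation":[0,0,-120],"angular":[0,0,0],"jaw":0},{"translation":[10,-20,-175],"angular":[0,0,0],"jaw":0},{"translation":[42,-71,-180],"angular":[0,0,0],"jaw":0},{"translation":[74,-122,-180],"angular":[0,0,0],"jaw":0},{"translation":[106,-174,-180],"angular":[0,0,0],"jaw":0},{"translation":[138,-226,-180],"angular":[0,0,0],"jaw":0},{"translation":[170,-278,-180],"angular":[0,0,0],"jaw":0}]'
python3 - <<'E'
from h import *
o=ctrl.get_obs();p=np.array(o['ee_pos']);M=R.from_rotvec(o['orientation']).as_matrix()
print(np.round(o['qpos'],2),p,np.round(M[:,0],3),M.T@(np.array([475,317,190])-p))
E
```

```text
t: 1.35
ee_pos: [277.0, -267.5, 402.8]
orientation: [3.095, 0.536, 0.001]
ft_force: [0.8, -0.8, 0.0]
width: 11.5
grasp_force: 0.0
[-0.8  -0.14  1.88  0.    1.4   0.43] [ 276.96957199 -267.49239256  402.80735647] [0.942 0.336 0.001] [ 382.97532178 -483.94139934  212.75573615]
```

```bash
python3 -m creep '[{"translation":[383,-484,160],"angular":[0,0,-0.17],"jaw":0},{"translation":[383,-484,160],"angular":[0,0,-0.34],"jaw":0},{"translation":[383,-484,160],"angular":[0,0,-0.51],"jaw":0},{"translation":[383,-484,160],"angular":[0,0,-0.68],"jaw":0},{"translation":[383,-484,160],"angular":[0,0,-0.85],"jaw":0},{"translation":[383,-484,160],"angular":[0,0,-1.02],"jaw":0},{"translation":[383,-484,160],"angular":[0,0,-1.19],"jaw":0},{"translation":[383,-484,160],"angular":[0,0,-1.26],"jaw":0}]'
cat >> h.py <<'E'
C=np.array([513.6,343.7])
def st(tgt=None):
    o=ctrl.get_obs();p=np.array(o['ee_pos']);M=R.from_rotvec(o['orientation']).as_matrix()
    print(round(o['t'],2),np.round(o['qpos'],2),np.round(p,1),'F',np.round(o['ft_force'],1),'w',round(o['width'],1),'g',o['grasp_force'],'tx',round(np.arctan2(M[1,0],M[0,0]),3),'zz',round(M[2,2],4))
    if tgt is not None: print('delta tool',np.round(M.T@(np.array(tgt)-p),1))
def ringpol(im,r,z=88,n=720):
    a=np.arange(n)*2*np.pi/n
    uv=proj('top',np.c_[C[0]+r*np.cos(a),C[1]+r*np.sin(a),np.full(n,z)]).astype(np.float32)
    g=cv2.cvtColor(im,cv2.COLOR_RGB2GRAY)
    return cv2.remap(g,uv[:,:1],uv[:,1:],cv2.INTER_LINEAR)[:,0]
E
python3 - <<'E'
from h import *
st([475,317,200]); im=snap('top','top1')
cv2.imwrite('pics/v1.png',cv2.resize(im[150:300,100:300,::-1],None,fx=3,fy=3,interpolation=cv2.INTER_CUBIC))
E
```

```text
t: 2.35
ee_pos: [432.2, 191.5, 277.0]
orientation: [2.179, 2.262, 0.001]
ft_force: [1.2, 0.2, 0.3]
width: 0.6
grasp_force: 0.0
2.35 [ 0.39  0.13  1.9  -0.    1.11  0.35] [432.2 191.5 277. ] F [1.2 0.2 0.3] w 0.6 g 0.0 tx 1.608 zz -1.0
delta tool [123.8  47.3  77. ]
```

View pics/v1.png

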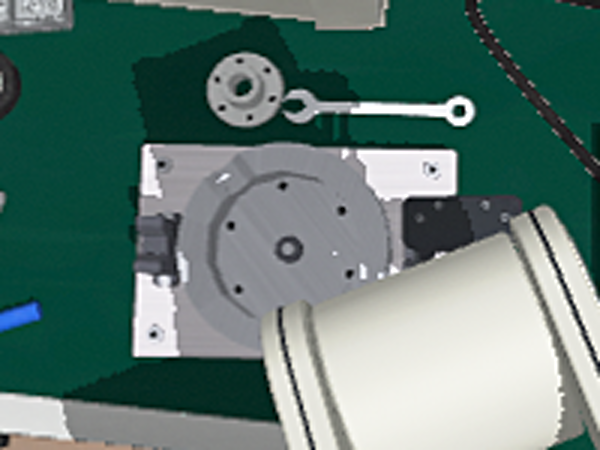

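This view shows the ring, the slot end at crop (225,175) and the bowl-floor holes, which lie ±30° and ±90° from the slot. The arm covers the lower right. I'll unwrap the rotor to measure its angle and speed.

Run:
```python
from h import *
rows=[];T=[]
for k in range(6):
    T.append(ctrl.get_obs()['t']); im=ctrl.get_image('top'); np.save(f'pics/im{k}.npy',im)
    rows.append([ringpol(im,r,52) for r in (44,46,48,50)]+[ringpol(im,r,88) for r in (64,68,72,76,80)])
print(T)
a=np.array(rows) # 6,9,720
m=np.vstack([np.repeat(np.vstack([x, np.zeros((1,720),np.uint8)]),9,axis=0) for x in a])
cv2.imwrite('pics/pol.png',m); print(m.shape)
```

```text
[2.4, 2.45, 2.5, 2.55, 2.6, 2.65]
(540, 720)
```

View pics/pol.png

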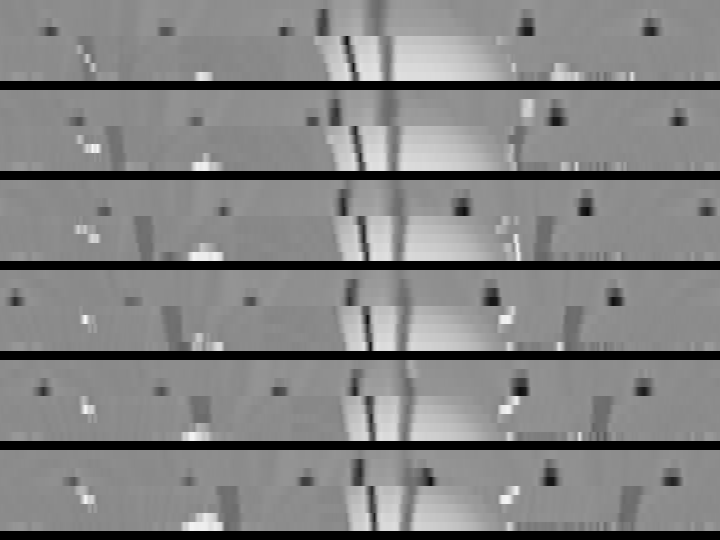

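Unwrapping works well: the holes move 29 indices (14.3°) per 0.05 s, so about 5 rad/s anticlockwise. The dark slot wall sits ±10° from the true slot, which is midway between holes. I'll write the estimator and hover just above the bowl floor.

```bash
cat >> h.py <<'E'
def ang(im):
    """slot angle rel. to saddle line (mod pi, deg), from floor holes (mod 60) + ring stripe"""
    h=np.min([ringpol(im,r,52) for r in (47,48,49,50)],0).astype(float)
    k=lambda x:cv2.medianBlur(np.tile(x,3).astype(np.uint8)[None],5)[0][720:1440].astype(float)
    from scipy.ndimage import median_filter as mf
    hd=np.clip(mf(h,41,mode='wrap')-h,0,40)
    ph=hd.copy(); comb=np.array([np.minimum(ph[(np.arange(6)*120+s)%720],25).sum() for s in range(120)])
    w=np.exp(2j*np.pi*np.arange(120)/120); from scipy.ndimage import gaussian_filter1d as g1
    c=g1(comb,2,mode='wrap'); s0=int(c.argmax()); ii=(s0+np.arange(-8,9)); s=(ii*c[ii%120]).sum()/c[ii%120].sum()
    rg=np.mean([ringpol(im,r,88) for r in (66,70,74,78)],0); sd=np.std([ringpol(im,r,88) for r in (66,70,74,78)],0)
    rd=np.clip(mf(rg,61,mode='wrap')-rg,0,25)*(sd<12)
    cand=[(s+60+120*j)%360 for j in range(3)]
    sc=[sum(rd[(int(round(q+o+d))%720)] for o in (0,360) for d in range(-30,31)) for q in cand]
    j=int(np.argmax(sc)); return (cand[j]/2-np.degrees(1.578))%180, np.round(sc), c.max()
E
python3 - <<'E'
from h import *
for k in range(6): print(ang(np.load(f'pics/im{k}.npy')))
E
python3 -m creep '[{"translation":[43,18,40],"angular":[0,0,0],"jaw":0},{"translation":[86,36,85],"angular":[0,0,0],"jaw":0},{"translation":[129,54.6,130],"angular":[0,0,0],"jaw":0},{"translation":[129,54.6,190],"angular":[0,0,0],"jaw":0},{"translation":[129,54.6,217],"angular":[0,0,0],"jaw":0},{"translation":[129,54.6,217],"angular":[0,0,0],"jaw":0},{"translation":[129,54.6,217],"angular":[0,0,0],"jaw":0},{"translation":[129,54.6,217],"angular":[0,0,0],"jaw":0}]'
python3 - <<'E'
from h import *
st([482,323,52]); a=snap('top','top2');b=snap('side','side2')
c1=cv2.resize(a[180:300,120:280],(640,480))[:, :400];c2=cv2.resize(b[140:240,200:340],(392,280))
m=np.zeros((480,795,3),np.uint8);m[:,:400]=c1;m[:280,402:794]=c2;cv2.imwrite('pics/v2.png',m[:,:,::-1]);print(ang(a))
E
```

```text
(np.float64(143.4856213811216), array([113.,  39.,   7.]), np.float64(124.64421558705085))
(np.float64(156.9021991648102), array([535.,  32., 376.]), np.float64(122.3114681681439))
(np.float64(171.5531429077963), array([915.,  27., 330.]), np.float64(149.87226302276324))
(np.float64(5.682683302357475), array([148., 884.,  29.]), np.float64(123.80720600771237))
(np.float64(21.185042097598895), array([258., 484.,  80.]), np.float64(146.7527425418059))
(np.float64(34.03562470329264), array([277., 906.,  52.]), np.float64(148.673554225158))
t: 3.7
ee_pos: [483.6, 320.2, 62.3]
orientation: [2.185, 2.256, 0.005]
ft_force: [-0.2, -0.9, -0.8]
width: 0.4
grasp_force: 0.0
3.7 [ 0.56  0.58  1.82 -0.    0.73  0.53] [483.6 320.2  62.3] F [-0.2 -0.9 -0.8] w 0.4 g 0.0 tx 1.603 zz -1.0
delta tool [ 2.8 -1.5 10.3]
(np.float64(77.32670616015785), array([ 78.,  17., 280.]), np.float64(37.05004246517029))
```

View pics/v2.png

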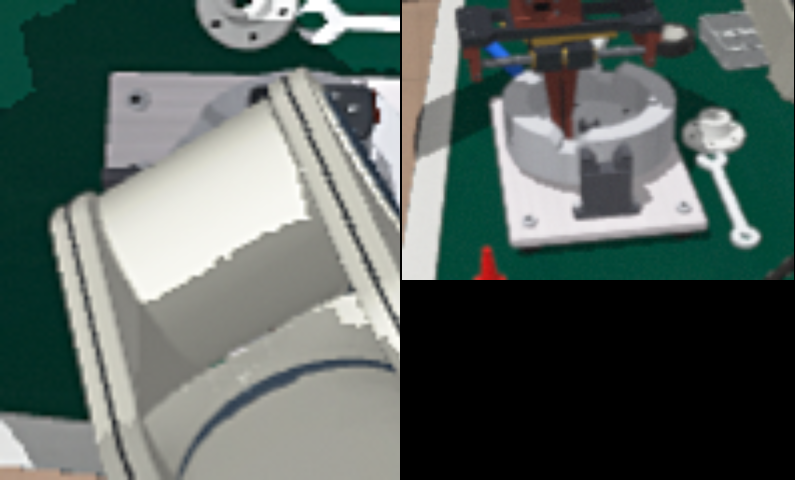

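The top view is now blocked by the wrist. The side view is clear, with the rotor, slot and fingers all visible. I'll build a side-camera estimator from a background median over about one revolution.

```bash
python3 - <<'E'
from h import *
T=[];I=[]
for k in range(28):
    T.append(ctrl.get_obs()['t']); I.append(ctrl.get_image('side'))
np.savez('bg.npz',T=T,I=np.array(I))
E
cat >> h.py <<'E'
AA=np.arange(720)*np.pi/360
def spol(im,z=88,rs=(64,67,70,73,76,79)):
    out=[]
    for r in rs:
        uv=proj('side',np.c_[C[0]+r*np.cos(AA),C[1]+r*np.sin(AA),np.full(720,z)]).astype(np.float32)
        out.append(cv2.remap(im,uv[:,:1],uv[:,1:],cv2.INTER_LINEAR)[:,0])
    return np.array(out).astype(float)   # nr,720,3
def prep():
    d=np.load('bg.npz'); S=np.array([spol(i) for i in d['I']]); np.save('bgmed.npy',np.median(S,0)); return d['T'],S
def sang(S,med,hint=None):
    d=np.minimum(np.abs(S-med).max(2),60).mean(0)   # 720
    d=np.clip(d-6,0,None); e=d[:360]+d[360:]
    k=np.ones(54); c=np.real(np.fft.ifft(np.fft.fft(e)*np.conj(np.fft.fft(np.r_[k,np.zeros(306)]))))
    i=int(c.argmax()); ii=i+np.arange(0,54); cen=(ii*e[ii%360]).sum()/e[ii%360].sum()
    return (cen/2-np.degrees(1.578))%180, c[i]/54
E
python3 - <<'E'
from h import *
T,S=prep(); med=np.load('bgmed.npy')
a=np.array([sang(s,med) for s in S]); 
ph=np.unwrap(np.radians(a[:,0]),period=np.pi)
p=np.polyfit(T,ph,2); print(p, np.polyval(np.polyder(p),T[[0,-1]]))
for t,x,r,q in zip(T,a[:,0],np.degrees(ph-np.polyval(p,T)),a[:,1]): print(round(t,2),round(x,1),round(r,1),round(q,1))
E
```

```text
[ -0.10194565   5.43003177 -16.21042137] [4.6552448  4.37999153]
3.8 167.9 -1.2 56.8
3.85 1.4 -1.1 37.9
3.9 13.0 -2.7 33.9
3.95 32.0 3.0 39.9
4.0 44.7 2.5 53.6
4.05 58.3 2.8 52.3
4.1 65.4 -3.2 34.2
4.15 81.4 -0.3 7.5
4.2 93.0 -1.9 13.9
4.25 111.1 3.2 41.3
4.3 120.8 -0.2 66.8
4.35 135.9 1.9 65.8
4.4 148.1 1.1 76.6
4.45 160.2 0.2 75.8
4.5 171.9 -1.0 43.8
4.55 3.7 -2.2 37.0
4.6 15.0 -3.8 33.8
4.65 35.0 3.4 40.9
4.7 45.7 1.3 45.7
4.75 58.6 1.4 55.4
4.8 66.0 -4.0 29.1
4.85 81.5 -1.2 6.4
4.9 93.1 -2.4 12.9
4.95 111.2 3.1 38.2
5.0 120.1 -0.7 67.2
5.05 134.8 1.4 64.9
5.1 146.9 0.9 75.1
5.15 158.3 -0.3 77.5
```

Run:
```python
from h import *
st([482,323,52])
```

```text
5.2 [0.57 0.59 1.82 0.   0.73 0.53] [482.2 319.9  60.2] F [-0.6 -0.8  0.2] w 0.4 g 0.0 tx 1.604 zz -1.0
delta tool [ 3.1 -0.1  8.2]
```

```bash
python3 -m creep '[{"translation":[0,0,3],"angular":[0,0,0],"jaw":0},{"translation":[0,0,5],"angular":[0,0,0],"jaw":0},{"translation":[0,0,5.5],"angular":[0,0,0],"jaw":0},{"translation":[0,0,6],"angular":[0,0,0],"jaw":0},{"translation":[0,0,6.5],"angular":[0,0,0],"jaw":0},{"translation":[0,0,7],"angular":[0,0,0],"jaw":0},{"translation":[0,0,7.5],"angular":[0,0,0],"jaw":0},{"translation":[0,0,8.2],"angular":[0,0,0],"jaw":0}]'
cat >> h.py <<'E'
def meas(n):
    """returns wrapped phase list, fit: phase(deg, mod 180) at last t and speed"""
    med=np.load('bgmed.npy');d=np.load('corr.npy');T=[];P=[];Q=[]
    for k in range(n):
        T.append(ctrl.get_obs()['t']);a,q=sang(spol(ctrl.get_image('side')),med);P.append((a-np.interp(a,d[0],d[1],period=180))%180);Q.append(q)
    u=np.degrees(np.unwrap(np.radians(P),period=np.pi)); p=np.polyfit(np.array(T)-T[-1],u,1)
    t=ctrl.get_obs()['t']
    print('phases',np.round(P,1),'q',np.round(Q),'w rad/s',round(np.radians(p[0]),3),'at t=%.3f phase %.1f'%(t,np.polyval(p,t-T[-1])%180),'resid',np.round(u-np.polyval(p,np.array(T)-T[-1]),1))
E
python3 - <<'E'
from h import *
st()
T,S=prep(); med=np.load('bgmed.npy'); a=np.array([sang(s,med)[0] for s in S]); ph=np.unwrap(np.radians(a),period=np.pi); r=np.degrees(ph-np.polyval(np.polyfit(T,ph,2),T))
o=np.argsort(a); np.save('corr.npy',np.array([a[o],r[o]]))
meas(3); st()
E
```

```text
t: 6.2
ee_pos: [482.3, 319.9, 52.0]
orientation: [2.184, 2.258, 0.0]
ft_force: [0.3, -2.0, 1.8]
width: 0.1
grasp_force: 1.1
6.2 [ 0.57  0.6   1.82 -0.    0.72  0.53] [482.3 319.9  52. ] F [ 0.3 -2.   1.8] w 0.1 g 1.1182460621057544 tx 1.604 zz -1.0
phases [50.6 52.6 48.5] q [74. 65. 38.] w rad/s -0.375 at t=6.350 phase 48.4 resid [-1.  2. -1.]
6.35 [ 0.57  0.6   1.82 -0.    0.72  0.53] [482.4 320.   52.1] F [ 0.5  0.6 -0. ] w 0.4 g 0.18038859175248945 tx 1.604 zz -1.0
```

Run:
```python
from h import *
med=np.load('bgmed.npy');I=[];T=[]
for k in range(3): T.append(ctrl.get_obs()['t']);I.append(ctrl.get_image('side'))
np.savez('x.npz',I=I,T=T)
for im in I:
    d=np.minimum(np.abs(spol(im)-med).max(2),60).mean(0)
    print(np.round(d.reshape(48,15).mean(1)).astype(int).tolist())
st()
```

```text
[9, 4, 1, 18, 34, 15, 13, 28, 34, 32, 24, 5, 5, 11, 8, 3, 14, 57, 32, 35, 15, 2, 5, 5, 10, 6, 12, 28, 3, 1, 1, 1, 1, 1, 1, 1, 1, 1, 1, 1, 2, 1, 1, 6, 27, 9, 18, 17]
[27, 17, 5, 19, 33, 13, 12, 27, 32, 31, 25, 5, 5, 13, 9, 3, 14, 57, 31, 34, 14, 2, 2, 2, 2, 7, 19, 28, 3, 1, 1, 1, 1, 1, 1, 1, 2, 2, 1, 1, 1, 2, 2, 8, 31, 8, 3, 20]
[16, 39, 25, 27, 34, 12, 10, 26, 33, 32, 25, 5, 4, 16, 9, 3, 13, 57, 32, 35, 14, 2, 2, 2, 2, 1, 14, 54, 20, 3, 2, 1, 2, 1, 1, 1, 1, 1, 1, 1, 1, 1, 2, 9, 31, 7, 3, 4]
6.5 [ 0.57  0.6   1.82 -0.    0.72  0.53] [482.2 319.9  52.1] F [ 1.1 -0.4  0.8] w 0.4 g 0.4595517067855326 tx 1.604 zz -1.0
```

The rotor is still turning at about 3 rad/s. The lowered tool changed the background, which fooled the estimator. I'll lift 1.3 mm and retake the background there.

```bash
python3 -m creep '[{"translation":[0,0,-1.3],"angular":[0,0,0],"jaw":0},{"translation":[0,0,-1.3],"angular":[0,0,0],"jaw":0},{"translation":[0,0,-1.3],"angular":[0,0,0],"jaw":0},{"translation":[0,0,-1.3],"angular":[0,0,0],"jaw":0},{"translation":[0,0,-1.3],"angular":[0,0,0],"jaw":0},{"translation":[0,0,-1.3],"angular":[0,0,0],"jaw":0},{"translation":[0,0,-1.3],"angular":[0,0,0],"jaw":0},{"translation":[0,0,-1.3],"angular":[0,0,0],"jaw":0}]'
python3 - <<'E'
from h import *
st();T=[];I=[]
for k in range(27):
    T.append(ctrl.get_obs()['t']); I.append(ctrl.get_image('side'))
np.savez('bg.npz',T=T,I=np.array(I))
T,S=prep(); med=np.load('bgmed.npy')
a=np.array([sang(s,med) for s in S]); ph=np.unwrap(np.radians(a[:,0]),period=np.pi)
p=np.polyfit(T,ph,2); r=np.degrees(ph-np.polyval(p,T)); o=np.argsort(a[:,0]); np.save('corr.npy',np.array([a[o,0],r[o]]))
print(np.polyval(np.polyder(p),T[[0,-1]]),'phase end',np.degrees(np.polyval(p,T[-1]))%180);print(np.round(a[:,0],0),np.round(r,1)); st()
E
```

```text
t: 7.5
ee_pos: [482.2, 319.9, 53.3]
orientation: [-2.184, -2.258, 0.0]
ft_force: [-0.0, 0.5, 0.3]
width: 0.1
grasp_force: 0.0
7.5 [0.57 0.6  1.82 0.   0.72 0.53] [482.2 319.9  53.3] F [-0.   0.5  0.3] w 0.1 g 0.0 tx 1.604 zz -1.0
[3.10683803 3.03059917] phase end 173.0713589393843
[123. 135. 143. 151. 161. 169. 177.   4.  13.  20.  36.  45.  54.  59.
  66.  77.  85.  93. 103. 114. 120. 131. 140. 147. 156. 164. 171.] [-1.2  1.7  1.1  0.2  0.8  0.5 -0.7 -2.1 -2.8 -4.   2.7  3.1  3.  -0.2
 -2.7  0.2 -0.6 -1.7 -0.   2.2 -0.4  1.7  1.5 -0.3 -0.1 -0.2 -1.6]
8.85 [0.57 0.6  1.82 0.   0.72 0.53] [482.2 319.9  53.3] F [-0.6  0.4  0.1] w 0.6 g 0.0 tx 1.604 zz -1.0
```

```bash
python3 -m creep '[{"translation":[0,0,0],"angular":[0,0,0],"jaw":0},{"translation":[0,0,0],"angular":[0,0,0],"jaw":0},{"translation":[0,0,0],"angular":[0,0,0],"jaw":0},{"translation":[0,0,0],"angular":[0,0,0],"jaw":0},{"translation":[0,0,0],"angular":[0,0,0],"jaw":0},{"translation":[0,0,0],"angular":[0,0,0],"jaw":0},{"translation":[0,0,0],"angular":[0,0,0],"jaw":0},{"translation":[0,0,1.8],"angular":[0,0,0],"jaw":0}]'
```

```text
t: 9.85
ee_pos: [482.5, 320.0, 51.7]
orientation: [2.184, 2.258, 0.001]
ft_force: [0.6, -2.1, 5.1]
width: 0.5
grasp_force: 2.2
```

```bash
python3 -m creep '[{"translation":[0,0,-1.8],"angular":[0,0,0],"jaw":0},{"translation":[0,0,-1.8],"angular":[0,0,0],"jaw":0},{"translation":[0,0,-1.8],"angular":[0,0,0],"jaw":0},{"translation":[0,0,-1.8],"angular":[0,0,0],"jaw":0},{"translation":[0,0,-1.8],"angular":[0,0,0],"jaw":0},{"translation":[0,0,-1.8],"angular":[0,0,0],"jaw":0},{"translation":[0,0,-1.8],"angular":[0,0,0],"jaw":0},{"translation":[0,0,-1.8],"angular":[0,0,0],"jaw":0}]'; python3 -c "
from h import *
st();meas(5)"
```

```text
t: 10.85
ee_pos: [482.1, 319.9, 53.3]
orientation: [-2.184, -2.258, 0.0]
ft_force: [0.2, -0.0, 0.1]
width: 0.7
grasp_force: 0.0
10.85 [0.57 0.6  1.82 0.   0.72 0.53] [482.1 319.9  53.3] F [ 0.2 -0.   0.1] w 0.7 g 0.0 tx 1.604 zz -1.0
phases [ 99.2 107.1 112.  118.1 123.1] q [16. 29. 42. 50. 52.] w rad/s 2.052 at t=11.100 phase 129.5 resid [-0.9  1.1  0.1  0.3 -0.5]
```

```bash
python3 -m creep '[{"translation":[0,0,1.8],"angular":[0,0,0],"jaw":0},{"translation":[0,0,0],"angular":[0,0,0],"jaw":0},{"translation":[0,0,0],"angular":[0,0,0],"jaw":0},{"translation":[0,0,0],"angular":[0,0,0],"jaw":0},{"translation":[0,0,0],"angular":[0,0,0],"jaw":0},{"translation":[0,0,0],"angular":[0,0,0],"jaw":0},{"translation":[0,0,0],"angular":[0,0,0],"jaw":0},{"translation":[0,0,0],"angular":[0,0,0],"jaw":0}]'; python3 -c "
from h import *
st();meas(8)"
```

```text
t: 12.1
ee_pos: [482.2, 319.9, 53.3]
orientation: [-2.184, -2.258, 0.0]
ft_force: [0.1, -0.5, -0.7]
width: 0.2
grasp_force: 0.0
12.1 [0.57 0.6  1.82 0.   0.72 0.53] [482.2 319.9  53.3] F [ 0.1 -0.5 -0.7] w 0.2 g 0.0 tx 1.604 zz -1.0
phases [22.1 24.9 27.  31.8 35.9 38.4 41.5 45.1] q [29. 27. 23. 27. 35. 41. 43. 44.] w rad/s 1.174 at t=12.500 phase 48.5 resid [ 0.5 -0.  -1.3  0.1  0.9  0.1 -0.2 -0. ]
```

```bash
python3 -m creep '[{"translation":[0,0,0],"angular":[0,0,0],"jaw":0},{"translation":[0,0,0],"angular":[0,0,0],"jaw":0},{"translation":[0,0,0],"angular":[0,0,0],"jaw":0},{"translation":[0,0,0],"angular":[0,0,0],"jaw":0},{"translation":[0,0,0],"angular":[0,0,0],"jaw":0},{"translation":[0,0,0],"angular":[0,0,0],"jaw":0},{"translation":[0,0,0],"angular":[0,0,0],"jaw":0},{"translation":[0,0,0],"angular":[0,0,0],"jaw":0}]'; python3 -c "
from h import *
st();meas(4)"
```

```text
t: 13.5
ee_pos: [482.2, 319.9, 53.3]
orientation: [-2.185, -2.258, -0.0]
ft_force: [-0.3, 0.7, -0.0]
width: 0.2
grasp_force: 0.0
13.5 [0.57 0.6  1.82 0.   0.72 0.53] [482.2 319.9  53.3] F [-0.3  0.7 -0. ] w 0.2 g 0.0 tx 1.604 zz -1.0
phases [109.  111.3 113.8 117. ] q [34. 41. 45. 50.] w rad/s 0.92 at t=13.700 phase 119.4 resid [ 0.2 -0.1 -0.3  0.2]
```

```bash
python3 -m creep '[{"translation":[0,0,0],"angular":[0,0,0],"jaw":0},{"translation":[0,0,0],"angular":[0,0,0],"jaw":0},{"translation":[0,0,0],"angular":[0,0,0],"jaw":0},{"translation":[0,0,0.3],"angular":[0,0,0],"jaw":0},{"translation":[0,0,0.6],"angular":[0,0,0],"jaw":0},{"translation":[0,0,0.7],"angular":[0,0,0],"jaw":0},{"translation":[0,0,0.7],"angular":[0,0,0],"jaw":0},{"translation":[0,0,0.7],"angular":[0,0,0],"jaw":0}]'; python3 -c "
from h import *
st();meas(2)"
```

```text
t: 14.7
ee_pos: [482.2, 320.0, 52.6]
orientation: [-2.184, -2.258, -0.0]
ft_force: [-0.0, 0.7, -0.0]
width: 0.5
grasp_force: 0.0
14.7 [0.57 0.6  1.82 0.   0.72 0.53] [482.2 320.   52.6] F [-0.   0.7 -0. ] w 0.5 g 0.0 tx 1.604 zz -1.0
phases [170.8 174.2] q [41. 40.] w rad/s 1.183 at t=14.800 phase 177.6 resid [0. 0.]
```

```bash
python3 -m creep '[{"translation":[0,0,2],"angular":[0,0,0],"jaw":0},{"translation":[0,0,2],"angular":[0,0,0],"jaw":0},{"translation":[0,0,2],"angular":[0,0,0],"jaw":0},{"translation":[0,0,2],"angular":[0,0,0],"jaw":0},{"translation":[0,0,2],"angular":[0,0,0],"jaw":0},{"translation":[0,0,2],"angular":[0,0,0],"jaw":0},{"translation":[0,0,2],"angular":[0,0,0],"jaw":0},{"translation":[0,0,2],"angular":[0,0,0],"jaw":0}]'; python3 -c "
from h import *
st();meas(3);st([482,320,180])"
```

```text
t: 15.8
ee_pos: [482.5, 320.1, 51.5]
orientation: [2.184, 2.258, 0.001]
ft_force: [-1.7, -1.3, 10.0]
width: 0.5
grasp_force: 4.6
15.8 [ 0.57  0.6   1.82 -0.    0.72  0.53] [482.5 320.1  51.5] F [-1.7 -1.3 10. ] w 0.5 g 4.623758828965947 tx 1.604 zz -1.0
phases [178.9 178.8 178.9] q [40. 40. 40.] w rad/s 0.001 at t=15.950 phase 178.9 resid [ 0. -0.  0.]
15.95 [ 0.57  0.6   1.82 -0.    0.72  0.53] [482.5 320.   51.5] F [-1.6 -1.6  9.3] w 0.4 g 4.623945741914213 tx 1.604 zz -1.0
delta tool [   0.    -0.4 -128.5]
```

The rotor stopped at −1° from line. Now I'll lift clear and work out the bar grasp clearances (pin and carton).

```bash
python3 -m creep '[{"translation":[0,0,-60],"angular":[0,0,0],"jaw":0},{"translation":[0,0,-110],"angular":[0,0,0],"jaw":0},{"translation":[-40,5,-145],"angular":[0,0,0],"jaw":0},{"translation":[-95,12,-150],"angular":[0,0,0],"jaw":0.34},{"translation":[-150,18,-150],"angular":[0,0,0],"jaw":0.34},{"translation":[-210,25,-150],"angular":[0,0,0],"jaw":0.34},{"translation":[-270,32,-150],"angular":[0,0,-0.03],"jaw":0.34},{"translation":[-330,40,-140],"angular":[0,0,-0.05],"jaw":0.34}]'
python3 - <<'E'
from h import *
f=lambda c:(np.array(c,float)+.5)/5-.5+np.array([295,185])
print('carton top near edge',onplane('top',f([[350,122],[478,126]]),63)[:,:2],'pin right/left/top',onplane('top',f([[376,271],[350,245],[350,297]]),68)[:,:2])
print('short',onplane('top',f([[155,362],[455,374]]),34)[:,:2])
b0=np.array([542.975,-79.036]);u=np.array([np.cos(1.6535),np.sin(1.6535)]);g=b0-22*u;print(g)
st([*g,26]); im=snap('top','top3'); print('rotor',ang(im))
E
```

```text
t: 16.95
ee_pos: [533.7, -10.4, 191.2]
orientation: [2.125, 2.312, 0.002]
ft_force: [1.7, -0.0, 0.4]
width: 29.6
grasp_force: 0.0
carton top near edge [[ 579.47768962  -61.22040329]
 [ 578.95396394 -123.99891911]] pin right/left/top [[507.07240775 -72.52731845]
 [519.30768892 -59.97555674]
 [494.3613051  -59.9412312 ]]
short [[ 462.1556048    28.98493577]
 [ 459.03365543 -119.83747147]]
[ 544.79240734 -100.960804  ]
16.95 [-0.04  0.33  1.86  0.    0.95 -0.13] [533.7 -10.4 191.2] F [ 1.7 -0.   0.4] w 29.6 g 0.0 tx 1.655 zz -1.0
delta tool [-91.1   3.1 165.3]
rotor (np.float64(0.892437773348334), array([ 38., 850.,  45.]), np.float64(147.44291697827867))
```

```bash
python3 -m creep '[{"translation":[-50,2,30],"angular":[0,0,0],"jaw":0.34},{"translation":[-91,3,75],"angular":[0,0,0],"jaw":0.34},{"translation":[-91,3,120],"angular":[0,0,0],"jaw":0.34},{"translation":[-91,3,145],"angular":[0,0,0],"jaw":0.34},{"translation":[-91,3,160],"angular":[0,0,0],"jaw":0.34},{"translation":[-91,3,165],"angular":[0,0,0],"jaw":0.34},{"translation":[-91,3,165],"angular":[0,0,0],"jaw":0.34},{"translation":[-91,3,165],"angular":[0,0,0],"jaw":0.34}]'; python3 -c "
from h import *
st([544.8,-101,25]);im=snap('side','side4');a=proj('side',[[544.8,-101,34]])[0].astype(int);print(a)
cv2.imwrite('pics/v4.png',cv2.resize(im[a[1]-70:a[1]+60,a[0]-90:a[0]+90,::-1],None,fx=4,fy=4,interpolation=cv2.INTER_CUBIC))"
```

```text
t: 18.0
ee_pos: [544.4, -99.0, 26.6]
orientation: [2.126, 2.311, 0.001]
ft_force: [-0.4, 0.3, 0.6]
width: 29.6
grasp_force: 0.0
18.0 [-0.2   0.62  1.89 -0.    0.64 -0.28] [544.4 -99.   26.6] F [-0.4  0.3  0.6] w 29.6 g 0.0 tx 1.654 zz -1.0
delta tool [-2.   0.3  1.6]
[318 315]
```

View pics/v4.png

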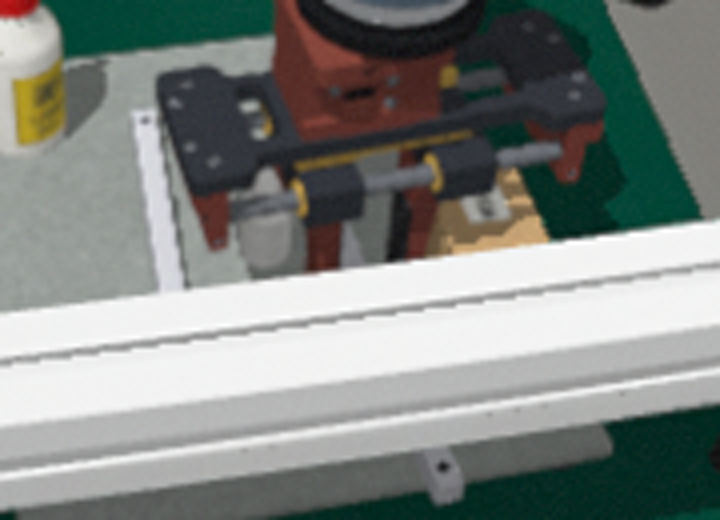

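The crop shows the fingers either side of the bar, at (322,230) and (405,230), clear of the pin and carton. Now close and lift.

```bash
python3 -m creep '[{"translation":[0,0,1],"angular":[0,0,0],"jaw":0},{"translation":[0,0,1],"angular":[0,0,0],"jaw":0},{"translation":[0,0,1],"angular":[0,0,0],"jaw":0},{"translation":[0,0,1],"angular":[0,0,0],"jaw":0},{"translation":[0,0,1],"angular":[0,0,0],"jaw":0},{"translation":[0,0,1],"angular":[0,0,0],"jaw":0},{"translation":[0,0,-10],"angular":[0,0,0],"jaw":0},{"translation":[0,0,-25],"angular":[0,0,0],"jaw":0}]'; python3 -c "
from h import *
st()"
```

```text
t: 19.05
ee_pos: [543.0, -98.9, 50.8]
orientation: [-2.127, -2.311, 0.001]
ft_force: [-0.1, -0.1, -3.3]
width: 11.8
grasp_force: 30.0
19.05 [-0.2   0.57  1.88 -0.    0.69 -0.28] [543.  -98.9  50.8] F [-0.1 -0.1 -3.3] w 11.8 g 29.99867856502533 tx 1.654 zz -1.0
```

Bar held (11.8 mm, 30 N). Carry it to above the stand.

```bash
python3 -m creep '[{"translation":[0,0,-40],"angular":[0,0,0],"jaw":0},{"translation":[20,0,-80],"angular":[0,0,0],"jaw":0},{"translation":[65,1,-100],"angular":[0,0,0],"jaw":0},{"translation":[115,2,-100],"angular":[0,0,0],"jaw":0},{"translation":[165,3,-100],"angular":[0,0,0.02],"jaw":0},{"translation":[215,4,-100],"angular":[0,0,0.04],"jaw":0},{"translation":[265,4,-100],"angular":[0,0,0.06],"jaw":0},{"translation":[315,5,-100],"angular":[0,0,0.076],"jaw":0}]'
python3 -m creep '[{"translation":[40,0,5],"angular":[0,0,0],"jaw":0},{"translation":[75,0,10],"angular":[0,0,0],"jaw":0},{"translation":[95,0,15],"angular":[0,0,0],"jaw":0},{"translation":[105,0,20],"angular":[0,0,0],"jaw":0},{"translation":[108,0,25],"angular":[0,0,0],"jaw":0},{"translation":[108,0,30],"angular":[0,0,0],"jaw":0},{"translation":[108,0,30],"angular":[0,0,0],"jaw":0},{"translation":[108,0,30],"angular":[0,0,0],"jaw":0}]'; python3 -c "
from h import *
st([513.7,323.7,106]);im=snap('side','side5');t=snap('top','top5')
for c in('side','top'):
  for r in ctrl.look_for(c,'long_bar')[:2]: print(c,r)
b=im[140:240,200:340,::-1];cv2.imwrite('pics/v5.png',np.hstack([cv2.resize(b,(560,400)),cv2.resize(t[170:290,140:212,::-1],(240,400))]))
print(proj('side',[[514.5,213.7,120],[512.7,473.7,120]]))"
```

```text
t: 20.05
ee_pos: [522.0, 216.9, 151.5]
orientation: [2.214, 2.228, 0.001]
ft_force: [0.9, 0.7, -2.3]
width: 11.5
grasp_force: 30.0
t: 21.05
ee_pos: [521.9, 322.8, 120.7]
orientation: [2.214, 2.228, -0.0]
ft_force: [-0.2, -0.3, -2.3]
width: 11.6
grasp_force: 30.0
21.05 [ 0.53  0.53  1.72 -0.    0.89  0.53] [521.9 322.8 120.7] F [-0.2 -0.3 -2.3] w 11.6 g 29.998708069324493 tx 1.577 zz -1.0
delta tool [ 1.  -8.2 14.7]
side {'rect': [267.1, 155.4, 281.7, 191.3], 'score': 0.61}
top {'rect': [224.8, 219.8, 252.5, 234.6], 'score': 0.43}
top {'rect': [164.2, 205.4, 232.1, 254.6], 'score': 0.35}
[[274.56739718 188.42334652]
 [259.77629867 143.33783951]]
```

View pics/v5.png

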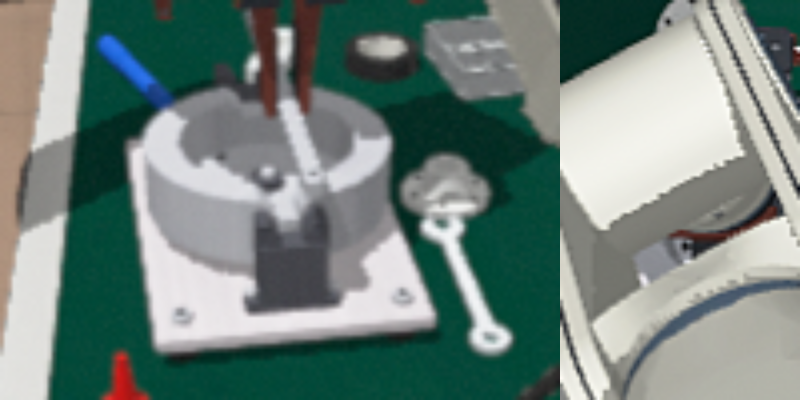

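The bar is held above the rotor and offset toward +x. Its near end is at about crop (318,185), i.e. side pixel (279,186). The slot still lines up with the near saddle. I'll check the tilt against prediction.

```bash
python3 -c "
from h import *
for z in (123,126,129,132): print(z,(proj('side',[[522.6-6,212.8,z],[522.6+6,212.8,z],[522.6,222,z]])-[200,140]+.5)*4-.5)
im=cv2.imread('pics/side5.png');g=cv2.cvtColor(im,cv2.COLOR_BGR2GRAY);print(g[176:196,268:288])"
```

```text
123 [[303.58853344 191.24138588]
 [323.90297367 189.66077541]
 [311.1713223  182.63112848]]
126 [[303.60757847 186.77674806]
 [323.95953158 185.20211279]
 [311.20413793 178.19259921]]
129 [[303.62672198 182.29568157]
 [324.01630133 180.72708244]
 [311.23709218 173.73792225]]
132 [[303.64596462 177.79811245]
 [324.07328391 176.2356109 ]
 [311.2701858  169.26702594]]
[[133 130 130 130 144 187 219 217 221 198 149 115 112 116 114 112 111 107
  107 112]
 [135 135 134 132 134 174 219 219 218 219 191 126 117 116 114 113 108 107
  108 125]
 [136 135 137 135 137 171 212 220 218 220 197 142 127 124 116 113 110 106
  115 149]
 [135 136 136 133 132 147 187 219 220 219 204 167 138 131 127 120 112 121
  151 189]
 [133 135 137 136 133 137 173 217 220 219 225 206 143 134 134 135 140 166
  198 213]
 [146 132 136 134 134 134 168 211 220 220 216 196 146 135 141 159 189 210
  212 215]
 [171 128 133 133 137 134 146 188 214 206 195 194 173 154 175 197 212 216
  216 216]
 [150 109 125 154 163 161 154 173 205 171 147 185 199 192 221 221 222 218
  216 217]
 [111  96 130 194 225 223 194 172 209 217 215 213 19
[... 268 characters left out ...]
 194 160
  136 128]
 [191 218 219 222 221 213 205 195 167 152 147 145 135 124 124 132 136 133
  129 128]
 [224 224 220 221 217 203 199 198 177 157 137 130 121 116 114 122 132 130
  129 130]
 [217 221 219 220 214 196 185 198 182 149 117 110 111 116 116 124 130 132
  128 130]
 [188 217 219 219 218 198 178 181 156 115  93  85  93 108 118 119 124 131
  131 130]
 [188 218 220 220 219 206 178 159 132 103  83  62  71  98 115 117 120 129
  131 131]
 [174 210 221 221 221 213 182 137 108  90  80  61  61  85 112 117 119 124
  131 131]
 [123 170 209 208 206 206 181 117  89  85  80  67  58  74 102 116 117 123
  130 131]
 [ 98 144 170 163 154 154 138 104  85  84  85  71  61  69  99 119 117 121
  129 128]]
```

Hole and end match the prediction to about 1 mm, so there is no tilt. I'll shift −8.2 mm in tool y and lower.

```bash
python3 -m creep '[{"translation":[1,-8.2,5],"angular":[0,0,0],"jaw":0},{"translation":[1,-8.2,10],"angular":[0,0,0],"jaw":0},{"translation":[1,-8.2,17],"angular":[0,0,0],"jaw":0},{"translation":[1,-8.2,23],"angular":[0,0,0],"jaw":0},{"translation":[1,-8.2,28],"angular":[0,0,0],"jaw":0},{"translation":[1,-8.2,32],"angular":[0,0,0],"jaw":0},{"translation":[1,-8.2,36],"angular":[0,0,0],"jaw":0},{"translation":[1,-8.2,39],"angular":[0,0,0],"jaw":0}]'; python3 -c "
from h import *
st([513.7,323.7,77.6])"
```

```text
t: 22.25
ee_pos: [513.5, 324.2, 81.4]
orientation: [-2.214, -2.229, -0.0]
ft_force: [-1.0, 0.2, -3.3]
width: 11.7
grasp_force: 30.0
22.25 [0.54 0.58 1.75 0.   0.81 0.54] [513.5 324.2  81.4] F [-1.   0.2 -3.3] w 11.7 g 29.998742938041687 tx 1.578 zz -1.0
delta tool [-0.5  0.2  3.8]
```

```bash
python3 -m creep '[{"translation":[-0.5,0,1],"angular":[0,0,0],"jaw":0},{"translation":[-0.5,0,2],"angular":[0,0,0],"jaw":0},{"translation":[-0.5,0,3],"angular":[0,0,0],"jaw":0},{"translation":[-0.5,0,3.5],"angular":[0,0,0],"jaw":0},{"translation":[-0.5,0,4],"angular":[0,0,0],"jaw":0},{"translation":[-0.5,0,4],"angular":[0,0,0],"jaw":0},{"translation":[-0.5,0,4],"angular":[0,0,0],"jaw":0},{"translation":[-0.5,0,4],"angular":[0,0,0],"jaw":0}]'
```

```text
t: 23.25
ee_pos: [513.5, 323.8, 77.7]
orientation: [2.214, 2.229, 0.0]
ft_force: [0.4, 0.2, -3.9]
width: 11.5
grasp_force: 30.0
```

```bash
python3 -m creep '[{"translation":[0,0,0.4],"angular":[0,0,0],"jaw":0},{"translation":[0,0,0.7],"angular":[0,0,0],"jaw":0},{"translation":[0,0,1],"angular":[0,0,0],"jaw":0},{"translation":[0,0,1],"angular":[0,0,0],"jaw":0},{"translation":[0,0,1],"angular":[0,0,0],"jaw":0},{"translation":[0,0,1],"angular":[0,0,0],"jaw":0},{"translation":[0,0,1],"angular":[0,0,0],"jaw":0},{"translation":[0,0,1],"angular":[0,0,0],"jaw":0}]'
```

```text
t: 24.25
ee_pos: [513.5, 323.8, 76.8]
orientation: [2.214, 2.229, 0.0]
ft_force: [-1.7, -1.4, 5.0]
width: 11.7
grasp_force: 30.0
```

Contact with the saddles is felt (+5 N). Now open and retreat straight up.

```bash
python3 -m creep '[{"translation":[0,0,-0.4],"angular":[0,0,0],"jaw":0},{"translation":[0,0,-0.4],"angular":[0,0,0],"jaw":0.3},{"translation":[0,0,-0.4],"angular":[0,0,0],"jaw":0.3},{"translation":[0,0,-0.4],"angular":[0,0,0],"jaw":0.3},{"translation":[0,0,-15],"angular":[0,0,0],"jaw":0.3},{"translation":[0,0,-45],"angular":[0,0,0],"jaw":0.3},{"translation":[0,0,-90],"angular":[0,0,0],"jaw":0.3},{"translation":[-20,0,-145],"angular":[0,0,0],"jaw":0.3}]'
python3 -m creep '[{"translation":[-50,-10,-20],"angular":[0,0,0],"jaw":0.3},{"translation":[-100,-20,-20],"angular":[0,0,0],"jaw":0.3},{"translation":[-150,-40,-20],"angular":[0,0,0],"jaw":0.3},{"translation":[-200,-60,-20],"angular":[0,0,0],"jaw":0.3},{"translation":[-250,-70,-20],"angular":[0,0,0],"jaw":0.3},{"translation":[-260,-70,-20],"angular":[0,0,0],"jaw":0.3},{"translation":[-260,-70,-20],"angular":[0,0,0],"jaw":0.3},{"translation":[-260,-70,-20],"angular":[0,0,0],"jaw":0.3}]'; python3 -c "
from h import *
st();t=snap('top','top6');s=snap('side','side6')
for r in ctrl.look_for('top','long_bar')[:2]: print(r)
cv2.imwrite('pics/v6.png',np.hstack([cv2.resize(t[190:275,135:260,::-1],(500,340),interpolation=cv2.INTER_CUBIC),cv2.resize(s[140:240,225:312,::-1],(295,340),interpolation=cv2.INTER_CUBIC)]))
print((proj('top',[[514.5,213.7,86],[512.7,473.7,86]])-[135,190]+.5)*4-.5)"
```

```text
t: 25.25
ee_pos: [513.3, 304.2, 223.4]
orientation: [-2.212, -2.231, 0.0]
ft_force: [0.4, 0.4, 0.8]
width: 26.4
grasp_force: 0.0
t: 26.25
ee_pos: [446.0, 44.2, 241.9]
orientation: [2.213, 2.23, 0.001]
ft_force: [0.2, 0.4, 0.6]
width: 26.0
grasp_force: 0.0
26.25 [0.07 0.13 1.99 0.   1.02 0.06] [446.   44.2 241.9] F [0.2 0.4 0.6] w 26.0 g 0.0 tx 1.578 zz -1.0
{'rect': [142.5, 226.0, 251.9, 239.5], 'score': 0.62}
[[461.81274318 172.1809995 ]
 [ 16.64510576 165.54590149]]
```

View pics/v6.png

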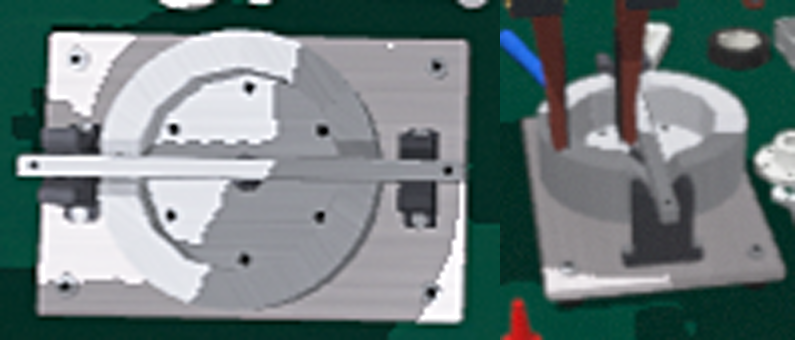

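The bar lies through both saddles and the slot. Its ends are at crop (17,166) and (463,171), against predictions of (16.6,165.5) and (461.8,172.2), so it is centred and level. Handing in.

```bash
python3 -c "
from workcell import ctrl
print(ctrl.close_job())"
```

```text
the job is handed in; nothing more can be done
None
```

The rotor was stopped within about 1° of the saddle line, and the long bar now lies level and centred in both saddles and through the slot; I handed the job in at about 26 s, but the hand-in call returned no verdict.

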